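Rock the angle gauge on the worn stud to its red mark

ROBOT

A 7-joint arm with a two-finger parallel gripper is mounted at the origin on the work surface. World frame = base frame: x ahead of the robot, y to its left, z up, the work surface at z = 0. Lengths are in mm, angles in rad, forces in N, time in s.
With the tool pointing down it reaches from about 425 to 1025 mm from the base axis. Payload 9.4 kg.
Tool frame: the origin (TCP) lies on the centre line of the jaws, within the pads' length; the fingertips stand arm.tip_extent ahead of it and the grasp point (between the pads) lies 2 mm behind it (arm.tip_extent is the distance from the TCP to the fingertips, in mm); z points along the fingers, y is the line along which they close (so a half turn about z gives the same grasp; the last joint's range is limited). The gripper opens to 85 mm and grips with 20 to 120 N. Pads are 22 mm wide; open, the fingers measure 114 mm over their backs; the gripper's body (76 mm by 85 mm) begins 54 mm behind the grasp point. The pads swing forward as they close: fully open they stand 13 mm farther back than shut.
Start: joints at [-1.356, 0.599, -0.003, 1.599, 0.002, 0.943, -0.08], TCP at [208.569, 694.351, 248.275] pointing down, gripper open.
Joint ranges: [-2.57, 2.57], [-0.35, 1.97], [-1.29, 1.29], [0.11, 2.56], [-1.05, 4.19], [0.11, 1.86], [-2.63, 2.63]. Speed limits (rad/s): [2.22, 2.22, 3.01, 3.01, 3.14, 3.14, 3.14].

INTERFACE

Orientations are given as a unit quaternion [w, x, y, z].
In Python, from station import arm gives the robot as it stands.
- The arm moves only by the tool pendant, called after "Emit:" as name(argument=value, ...), one argument or row to a line, values as JSON. Schema: {"type":"object","properties":{"steps":{"type":"object","properties":{"segments":{"type":"array","items":{"type":"array","items":{"type":"number"},"minItems":4,"maxItems":4},"minItems":1,"maxItems":20}},"additionalProperties":false,"required":["segments"]},"finger_gap":{"type":"number"},"grip_n":{"type":"number"},"only":{"type":"string"},"quiet":{"type":"boolean"},"lines":{"type":"string"}},"required":["steps"],"additionalProperties":false}. steps is an object whose key "segments" holds a list of rows, 1 to 20 of them, each of 4 numbers: dx, dy, dz in mm, then a turn about the tool's z in rad; each row shifts and turns the commanded pose from where the row before left it, along the tool's axes as they then stand; what a row does not reach is not made up. A row lasts 1/8 s, in which the tool goes at most 62.5 mm and 0.188 rad, less where a joint would pass 70% of its speed; a pose out of reach is approached as far as the arm can. finger_gap is the opening from 0.0 (shut) to 1.0 (fully open), set as the call begins (left out keeps the last). The fingers move at their own pace and stop on an object; grip_n is the grip in N (left out, the last holds). Time passes only in rows, so rows that do not move let the fingers close. The tool returns the time, the measured TCP pose, the force, the opening and the grip force at its end. only (a regular expression) keeps the lines of the reply that match it, lines (a string "A,B") keeps lines A to B, and quiet returns only ok. Input that does not fit is refused with a message, and nothing moves.
- arm.observe(): the state, without advancing time (a new reading comes with each control period).
- arm.grab_frame(name): name is "side" or "top" or "wrist"; returns a dict with "color" (400x640x3 uint8, blue, green, red), "z_map" (400x640 float32, mm along the optical axis (not along the pixel's ray), 0 where there is no reading), "K" (3x3 intrinsics, pixels), "R" (3x3) and "t" (3): a world point X has camera coordinates R X + t. Camera axes: x right, y down, z forward; pixel columns grow to the right and rows downward; lengths in mm; the calibration is good to about 2 mm. A picture is of the moment at which its call begins.
- arm.finish_job(): hands the job in; it is judged then, once.
The state is a dict: "time": time; "joint_positions": joint angles; "qvel": joint speeds; "joint_torque": joint torques, N m; "tcp_pos": TCP position; "tcp_rot": TCP orientation; "force": force on the tool from outside, world axes, zero at the start; "ft_torque": the same for the moment, N m; "finger_gap": opening from 0.0 (shut) to 1.0 (fully open); "finger_force": force on a finger pad.
Only numpy, scipy, OpenCV 4.12 (cv2) and the standard library are available. Lean on these libraries where they do the work, as an engineer would, in place of code of your own. Each camera call takes 0.05 s, during which the arm holds its last target. There are 200 camera calls.

TASK

In the coppersmith's shop, find the working angle on the worn iron stud: pick up the angle gauge by its wooden grip, stand it upright and centred on top of the stud (feel for the contact, the stud's height differs each time), then rock it sideways on the stud until its swinging pointer settles on the red mark. Finish while still holding the gauge there in the gripper, pressed lightly on the stud with the pointer at rest on the mark, and leave the other things on the bench where they are.

Things in the scene. Friction and masses are not known exactly. Their poses are not given: they have to be found in the camera images.
- gauge: angle gauge, 0.35 to 0.55 kg, standing upright. Origin: centre of the underside of its flat steel foot, 40 (x) x 100 (y) x 12 mm; z up. Above it a round white dial with brass rim, 100 mm across, 12 mm thick, faces to -x and +x (both show the same), centre 62 mm up. On top a wooden grip block 30 (x) x 40 (y) mm, 112 to 150 mm above the origin, to be taken from above across either pair of sides
- pointer (a joint): black pointer hanging freely by its weight from a pivot at the dial centre (gauge x axis); swings at about 3 Hz, at rest in about 1 s. Value (rad): 0 when it points straight at the foot, positive when its tip is towards the gauge +y side. At rest it equals the angle by which the gauge's top leans towards its +y side (a turn about its -x axis)
- pointer_tip (a point): tip of the pointer, 40 mm from the pivot
- mark (a joint): the red mark, 7 mm wide and 14 mm long, on the lower part of the dial; set stiffly, it stays where it is on the dial. Value (rad), same sense as the pointer's: 0 would be straight below the pivot, at the start it stands somewhere from 0.22 to 0.45 towards the gauge's +y side
- mark_tip (a point): middle of the red mark, 40 mm from the pivot; the pointer's tip must settle here
- stake: dark oak block 110 x 110 x 50 mm, fixed, a round rigid iron stud standing out of the middle of its top. Origin: centre of the block's underside, straight below the stud axis. The stud has a domed head 47 mm across, uneven: a lump about 12 mm off its axis stands up to 3 mm above the crown. The stud height differs each time and is to be felt: its top is 90 to 118 mm above the bench
- bowl: copper bowl, 150 mm across, 60 mm high, origin under its centre; leave alone
- hammer: hammer, 260 mm long, lying on the bench; leave alone
- cone: copper cone, 90 mm across at the foot, 140 mm high; origin under its centre; leave alone
- jar: amber jar with black lid, 64 mm across, 85 mm high; leave alone
- collar: brass collar, 70 mm across, 30 mm high; leave alone
- offcut: wooden offcut 120 x 70 x 40 mm; leave alone

How it is judged (in metres and radians):
On the way, in this order (a step that is already met when the one before it is completed fails the run):
1. the gauge is lifted clear of the bench in the gripper (height (world z) of gauge above 0.03 m and contact force between the fingers and gauge above 1 N), for 0.1 s.
2. the held gauge stands upright (within 0.12 rad) on the stud, touching it, centred within 35 mm (contact force between gauge and stake above 0.5 N and horizontal distance between gauge and stake below 0.035 m and height (world z) of gauge above 0.08 m and contact force between the fingers and gauge above 1 N and angle between gauge's own z axis and vertical below 0.12 rad), for 0.2 s.
3. rocked over on the stud, the pointer rests on the red mark within 3.5 mm (contact force between gauge and stake above 0.5 N and horizontal distance between gauge and stake below 0.035 m and height (world z) of gauge above 0.08 m and contact force between the fingers and gauge above 1 N and distance between pointer_tip and mark_tip below 0.0035 m and velocity of joint pointer between -0.3 and 0.3 rad/s and angle between gauge's own z axis and vertical between 0.1 and 0.65 rad), for 0.3 s.
At the end, for the whole second after the job is handed in: The program ends holding: the gauge is in the gripper, its foot touches the stud with 0.5 to 30 N and is centred over it within 35 mm, it leans 0.10 to 0.65 rad, and the pointer is at rest (under 0.3 rad/s) with its tip within 3.5 mm of the middle of the red mark (all of step 3 and contact force between gauge and stake below 30 N); the arm keeps its last pose, push and grip.
It fails at once if another thing on the bench is moved more than 30 mm (distance of any of bowl, hammer, cone, jar, collar, offcut from where it was at the start of the episode above 0.03 m).
It also fails if it takes over 54 s, if anything falls off the work surface, if the arm or the gripper's body presses on something with over 40 N, if the wrist force passes 120 N, or if a joint passes its speed limit or range.

## Working session

There is one attempt and no reset: what is moved stays moved. The work goes in short steps, Python scripts to look and compute and a tool call to move; the robot and the scene stay as the last step left them, time stands still between calls to the robot, and variables do not carry over. Pictures are saved under pics/ and viewed, at most 10 in all, crops included, and the job is handed in when it is done.

```bash
ls; mkdir -p pics; python3 - <<'E'
from station import arm
import cv2,numpy as np
o=arm.observe();print(o,arm.tip_extent)
for n in("top","side"):
    f=arm.grab_frame(n);cv2.imwrite(f"pics/{n}0.png",f["color"]);np.savez(f"{n}0.npz",**f);print(n,f["K"].tolist(),np.round(f["R"],3).tolist(),f["t"])
E
```

```text
pics
{'time': 0.0, 'joint_positions': array([-1.35569833,  0.6001403 , -0.00256111,  1.60010859,  0.00177214,
        0.94286634, -0.07979047]), 'qvel': array([-0.00034193,  0.00029053,  0.00056489,  0.00108777,  0.0009713 ,
        0.00057978, -0.00211193]), 'joint_torque': array([ 1.04019920e-03, -7.76464033e+01,  1.56451978e+00, -2.58009982e+01,
        1.22421721e-02,  8.89673014e-03, -2.87366811e-05]), 'tcp_pos': array([208.43674133, 693.94765953, 247.41328818]), 'tcp_rot': array([-5.71215218e-05,  1.45349060e-01,  9.89380146e-01, -7.58025724e-04]), 'force': array([-0.4155338 , -0.68175676,  0.52496606]), 'ft_torque': array([-0.03009163,  0.02250136, -0.01624425]), 'finger_force': 0.0, 'finger_gap': 0.9967681205198496} 17.0
top [[378.44410114390524, 0.0, 322.1424480957191], [0.0, 378.44410114390524, 196.09886060325556], [0.0, 0.0, 1.0]] [[0.008, -1.0, 0.03], [-0.988, -0.012, -0.152], [0.152, -0.028, -0.988]] [ -19.55608726  609.87433218 1072.05175637]
side [[467.2465626365665, 0.0, 324.344530468823], [0.0, 467.2465626365665, 196.01043721070445], [0.0, 0.0, 1.0]] [[0.828, -0.561, -0.018], [-0.419, -0.596, -0.685], [0.374, 0.574, -0.728]] [-519.58183891  315.81807945 1143.14579522]
```

View pics/top0.png

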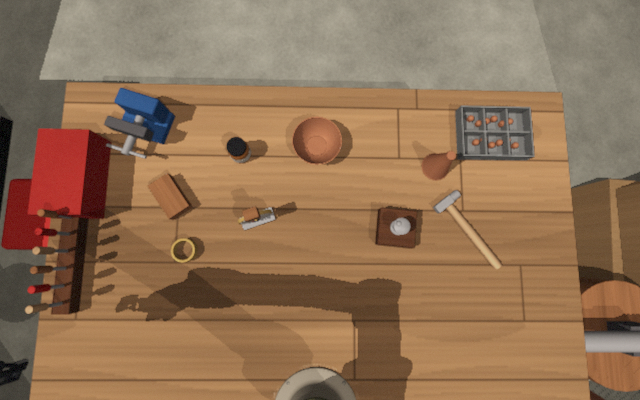

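View pics/side0.png

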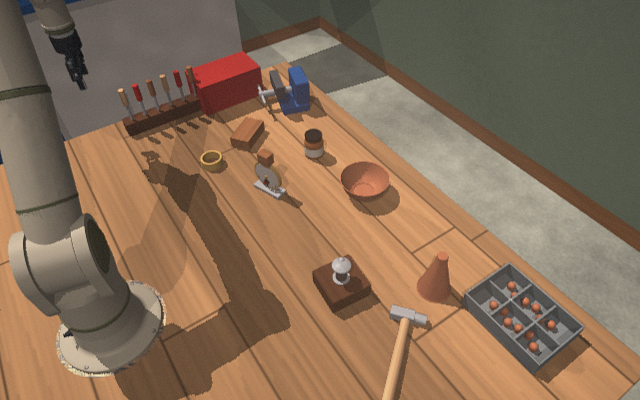

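The top view shows the gauge around (258,217) with its wooden grip at (251,214), and the stake at (397,227) with its stud at (400,226). In the side view the gauge is at (268,178) and the stake at (341,280).

```bash
cat > h.py <<'E'
import numpy as np,cv2
def cloud(f):
    K,R,t,z=f["K"],f["R"],f["t"],f["z_map"]
    v,u=np.mgrid[:z.shape[0],:z.shape[1]]
    c=np.stack([(u-K[0,2])*z/K[0,0],(v-K[1,2])*z/K[1,1],z],-1)
    P=(c-t)@R; P[z<=0]=np.nan
    return P
def ray(f,u,v,h):
    d=np.array([(u-f["K"][0,2])/f["K"][0,0],(v-f["K"][1,2])/f["K"][1,1],1])@f["R"];c=-f["t"]@f["R"]
    return c+d*(h-c[2])/d[2]
def proj(f,X):
    c=f["K"]@(f["R"]@np.asarray(X,float)+f["t"]);return c[:2]/c[2]
E
python3 - <<'E'
from h import *
fs={n:dict(np.load(n+"0.npz")) for n in("top","side")}
def rep(n,box,lo,hi,l):
    P=cloud(fs[n]);x0,x1,y0,y1=box;p=P[y0:y1,x0:x1].reshape(-1,3);m=(p[:,2]>lo)&(p[:,2]<hi);p=p[m]
    if len(p)<4:print(n,l,len(p));return
    r=cv2.minAreaRect(p[:,:2].astype(np.float32));print(n,l,len(p),"med",np.median(p,0).round(1),"rect",np.round(r[0],1),np.round(r[1],1),round(r[2],1),"zmax",p[:,2].max().round(1))
G={"top":(232,285,198,236),"side":(240,295,145,202)};S={"top":(370,425,200,255),"side":(305,375,245,312)}
for n in fs:
    rep(n,G[n],143,160,"grip top");rep(n,G[n],6,18,"foot");rep(n,G[n],25,108,"dial")
    rep(n,S[n],44,56,"block");rep(n,S[n],70,130,"stud");rep(n,S[n],85,130,"head")
f=fs["side"]
c=cv2.resize(f["color"][140:210,235:305],None,fx=8,fy=8,interpolation=cv2.INTER_CUBIC);cv2.imwrite("pics/gs.png",c)
E
```

```text
top grip top 173 med [544.2 179.9 149.5] rect [545.  179.2] [30.1 39.3] 19.3 zmax 154.8
top foot 199 med [534.3 169.1  11.6] rect [556.2 183.5] [64.1 99.9] 20.0 zmax 16.9
top dial 151 med [545.7 161.1  81.1] rect [542.1 178.4] [17.  98.8] 20.0 zmax 107.0
top block 1156 med [ 514.7 -225.5   49.8] rect [ 519.6 -234.2] [110.4 109.5] 84.4 zmax 55.7
top stud 223 med [ 519.2 -233.5  106.9] rect [ 519.4 -234.5] [44.4 45.7] 26.9 zmax 115.4
top head 223 med [ 519.2 -233.5  106.9] rect [ 519.4 -234.5] [44.4 45.7] 26.9 zmax 115.4
side grip top 117 med [544.6 174.7 149.6] rect [544.7 177.8] [33.2 40.7] 19.4 zmax 155.6
side foot 277 med [542.7 170.7  11.6] rect [575.2 256.7] [256.8 178.7] 59.9 zmax 18.0
side dial 449 med [543.  168.9  67.8] rect [548.1 254.7] [252.5  48.6] 87.4 zmax 107.8
side block 1341 med [ 506.6 -249.4   50. ] rect [ 519.  -235.3] [111.2 110.7] 84.1 zmax 55.9
side stud 297 med [ 516.7 -239.1  106.3] rect [ 518.5 -236.2] [46.2 43.5] 55.3 zmax 116.4
side head 262 med [ 517.5 -238.2  106.7] rect [ 518.5 -236.2] [46.2 43.5] 55.3 zmax 116.4
```

View pics/gs.png

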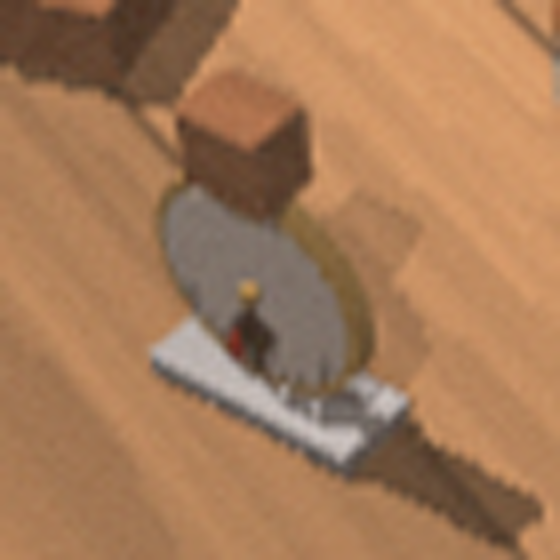

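The crop shows the red mark at about (235,343) and the pointer pivot at about (249,290). So the mark, which is the gauge's +y side, is on the image-left side, towards world +y.

```bash
cat >> h.py <<'E'
from scipy.spatial.transform import Rotation as Ro
def totool(o,tgt):
    q=o["tcp_rot"];M=Ro.from_quat([q[1],q[2],q[3],q[0]]).as_matrix()
    return (M.T@(np.asarray(tgt,float)-o["tcp_pos"])).round(1), np.degrees(np.arctan2(M[1,1],M[0,1])).round(1)
def face(f,u,v,G,yaw,z0,off=-6.5):
    # cast pixel onto dial face plane; gauge x axis az=yaw(rad); returns (y',z') of point in gauge face, rel. to G,z0
    n=np.array([np.cos(yaw),np.sin(yaw),0]);p=np.array([G[0],G[1],z0])+n*off
    d=np.array([(u-f["K"][0,2])/f["K"][0,0],(v-f["K"][1,2])/f["K"][1,1],1])@f["R"];c=-f["t"]@f["R"]
    X=c+d*(n@(p-c))/(n@d);return np.array([(X-p)@[-n[1],n[0],0],X[2]-z0])
E
python3 - <<'E'
from h import *
from station import arm
print(totool(arm.observe(),[545,178.7,250]))
f=dict(np.load("side0.npz"));c=f["color"]
for l,u,v in(("pivot",249,290),("mark",235,343),("tip",258,362)):
    print(l,face(f,235+u/8,140+v/8,(545,178.7),np.radians(20),0).round(1))
hsv=cv2.cvtColor(c,cv2.COLOR_BGR2HSV)[165:200,245:290].astype(int)
m=((hsv[...,0]<6)|(hsv[...,0]>172))&(hsv[...,1]>140);v,u=np.nonzero(m);print(list(zip(u+245,v+165)))
E
```

```text
(array([-470.5, -396.7,   -1.9]), np.float64(73.3))
pivot [ 0.8 63.9]
mark [12.9 28.9]
tip [ 1.8 24.9]
[(np.int64(264), np.int64(181)), (np.int64(264), np.int64(182)), (np.int64(264), np.int64(183))]
```

Emit:
pendant(
  steps={"segments": [[-47,-40,0,0],[-47,-40,0,0],[-47,-40,0,0],[-47,-40,0,0],[-47,-40,0,0],[-47,-40,0,0],[-47,-40,0,0],[-47,-40,0,0],[-47,-40,0,0],[-47,-37,0,0],[0,0,0,0.186],[0,0,0,0.186],[0,0,0,0.186],[0,0,0,0.186],[0,0,0,0.186],[0,0,0,0],[0,0,0,0]]},
  finger_gap=1.0,
  grip_n=40,
)

```text
time: 2.22
tcp_pos: [544.4, 179.1, 248.2]
tcp_rot: [-0.0, 0.572, 0.82, -0.0]
force: [-0.4, -0.9, -0.4]
finger_gap: 0.999
finger_force: 0.0
```

```bash
python3 - <<'E'
from h import *
from station import arm
print(totool(arm.observe(),[545,178.7,133]))
E
```

```text
(array([ -0.5,   0.5, 115.2]), np.float64(20.2))
```

Emit:
pendant(
  steps={"segments": [[0,0,40,0],[0,0,40,0],[0,0,20,0],[0,0,15,0],[0,0,0,0],[0,0,0,0]]},
)

```text
time: 2.98
tcp_pos: [545.0, 179.0, 134.0]
tcp_rot: [0.0, 0.573, 0.819, 0.0]
force: [0.2, -0.1, 0.7]
finger_gap: 0.999
finger_force: 0.0
```

Emit:
pendant(
  steps={"segments": [[0,0,0,0],[0,0,0,0],[0,0,0,0],[0,0,0,0],[0,0,0,0],[0,0,0,0],[0,0,0,0],[0,0,0,0]]},
  finger_gap=0,
  grip_n=40,
)

```text
time: 3.98
tcp_pos: [545.1, 179.2, 133.7]
tcp_rot: [0.0, 0.574, 0.819, 0.001]
force: [1.1, 1.4, 5.3]
finger_gap: 0.348
finger_force: 41.3
```

Emit:
pendant(
  steps={"segments": [[0,0,-10,0],[0,0,-30,0],[0,0,-40,0],[0,0,-50,0],[0,0,-20,0],[0,0,0,0],[0,0,0,0]]},
)

```text
time: 4.85
tcp_pos: [543.4, 178.7, 282.0]
tcp_rot: [-0.001, 0.574, 0.819, -0.001]
force: [0.1, -0.1, -5.5]
finger_gap: 0.346
finger_force: 40.7
```

```bash
python3 - <<'E'
from h import *
from station import arm
print(totool(arm.observe(),[519.2,-235.2,283]))
f=arm.grab_frame("side");P=cloud(f);np.savez("s1.npz",**f)
u,v=proj(f,[545,178.7,225]).astype(int)
cv2.imwrite("pics/s1.png",cv2.resize(f["color"][v-60:v+60,u-60:u+60],None,fx=4.5,fy=4.5,interpolation=cv2.INTER_CUBIC));print(u,v)
E
```

```text
(array([-380.6, -164.4,   -0.5]), np.float64(20.0))
261 133
```

View pics/s1.png

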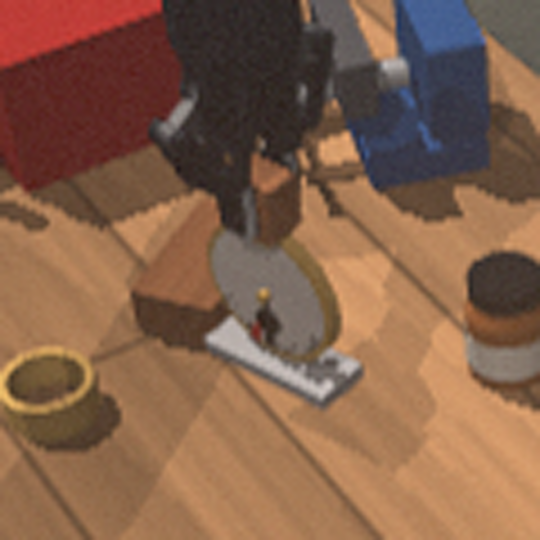

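The gauge is held upright and clear of the bench, with the pointer and red mark near (265,325) in the crop. Next: carry it to above the stud.

Emit:
pendant(
  steps={"segments": [[-47.5,-20.5,0,0],[-47.5,-20.5,0,0],[-47.5,-20.5,0,0],[-47.5,-20.5,0,0],[-47.5,-20.5,0,0],[-47.5,-20.5,0,0],[-47.5,-20.5,0,0],[-48,-20.5,0,0],[0,0,0,-0.148],[0,0,0,-0.148],[0,0,0,-0.148],[0,0,0,-0.148],[0,0,0,0],[0,0,0,0]]},
)

```text
time: 6.65
tcp_pos: [520.1, -234.7, 282.5]
tcp_rot: [-0.001, 0.311, 0.95, -0.0]
force: [-0.3, -0.1, -5.9]
finger_gap: 0.346
finger_force: 41.0
```

```bash
python3 - <<'E'
from h import *
from station import arm
o=arm.observe();print(totool(o,[509.5,-228.2,256]),o["force"],o["ft_torque"])
f=arm.grab_frame("side");np.savez("s2.npz",**f)
u,v=proj(f,[519.2,-235.2,170]).astype(int)
cv2.imwrite("pics/s2.png",cv2.resize(f["color"][v-60:v+60,u-60:u+60],None,fx=5,fy=5,interpolation=cv2.INTER_CUBIC));print(u,v)
E
```

```text
(array([12.4, -1. , 26.5]), np.float64(53.7)) [-0.26892468 -0.10923938 -5.92849018] [ 0.02571109 -0.00060063 -0.01588527]
341 248
```

View pics/s2.png

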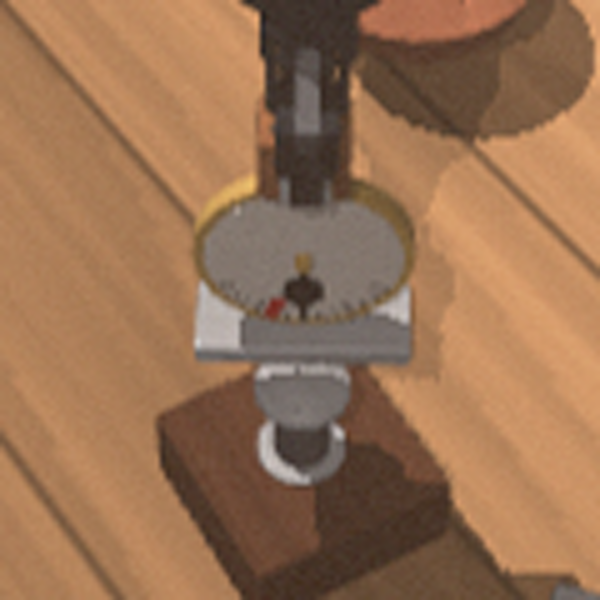

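The gauge is now square to the camera, held over the stud. The mark is at about (275,308), the pivot at (303,260) and the pointer hangs straight down. Tool +x is the gauge's +y.

```bash
cat >> h.py <<'E'
def marks(f,u0,v0,w=60):
    hsv=cv2.cvtColor(f["color"],cv2.COLOR_BGR2HSV)[v0-w:v0+w,u0-w:u0+w].astype(int)
    m=((hsv[...,0]<8)|(hsv[...,0]>170))&(hsv[...,1]>130)&(hsv[...,2]>90)
    v,u=np.nonzero(m);return u+u0-w,v+v0-w
E
python3 - <<'E'
from h import *
f=dict(np.load("s2.npz"));u,v=marks(f,335,250,20);print(list(zip(u.tolist(),v.tolist())))
yaw=np.radians(53.7)
for l,a in(("pivot",(303,260)),("mark",(275,308))):
    print(l,face(f,281+a[0]/5,188+a[1]/5,(520.1,-234.7),yaw,149).round(1))
if len(u):print("markc",face(f,u.mean(),v.mean(),(520.1,-234.7),yaw,149))
E
```

```text
[(335, 248), (336, 248), (337, 248), (335, 249), (336, 249), (334, 250), (335, 250), (336, 250)]
pivot [-0.1 61.5]
mark [12.4 25.4]
markc [13.58744635 27.64732423]
```

Emit:
pendant(
  steps={"segments": [[6,0,8,0],[6,0,10,0],[0,0,8,0],[0,0,2,0],[0,0,0,0]]},
)

```text
time: 7.32
tcp_pos: [510.9, -227.7, 255.2]
tcp_rot: [-0.0, 0.31, 0.951, -0.0]
force: [0.2, 1.2, -4.9]
finger_gap: 0.347
finger_force: 40.8
```

Emit:
pendant(
  steps={"segments": [[0,0,2,0],[0,0,2,0],[0,0,0,0]]},
)

```text
time: 7.7
tcp_pos: [510.8, -227.6, 251.2]
tcp_rot: [-0.0, 0.31, 0.951, -0.0]
force: [0.5, 0.2, -4.4]
finger_gap: 0.341
finger_force: 40.9
```

Emit:
pendant(
  steps={"segments": [[0,0,2,0],[0,0,1,0],[0,0,0,0]]},
)

```text
time: 8.07
tcp_pos: [510.8, -227.6, 248.2]
tcp_rot: [-0.0, 0.31, 0.951, -0.0]
force: [-0.2, 1.2, -5.3]
finger_gap: 0.349
finger_force: 40.9
```

Emit:
pendant(
  steps={"segments": [[0,0,1,0],[0,0,1,0],[0,0,0,0]]},
)

```text
time: 8.45
tcp_pos: [510.9, -227.7, 246.5]
tcp_rot: [0.0, 0.31, 0.951, 0.0]
force: [-1.0, 0.2, -1.4]
finger_gap: 0.345
finger_force: 41.5
```

Emit:
pendant(
  steps={"segments": [[0,0,1,0],[0,0,0,0],[0,0,0,0],[0,0,0,0]]},
)

```text
time: 8.95
tcp_pos: [511.0, -227.9, 246.2]
tcp_rot: [0.001, 0.31, 0.951, 0.0]
force: [-2.6, 0.8, 5.0]
finger_gap: 0.346
finger_force: 42.6
```

```bash
python3 -c "
from station import arm;print(arm.observe()['ft_torque'])"
```

```text
[0.26287499 0.647033   0.01801973]
```

Emit:
pendant(
  steps={"segments": [[0,0,0,0],[0,0,0,0],[4,0,0.5,0],[4,0,0.7,0],[5,0,0.8,0],[0,0,0,0]]},
  grip_n=20,
)

```text
time: 9.7
tcp_pos: [501.3, -220.9, 244.6]
tcp_rot: [0.002, 0.31, 0.951, -0.0]
force: [0.6, -2.1, 7.2]
finger_gap: 0.346
finger_force: 42.8
```

```bash
python3 -c "
from station import arm;print(arm.observe()['ft_torque'])"
```

```text
[-0.60470556 -0.15594745 -0.06517971]
```

Emit:
pendant(
  steps={"segments": [[0,0,0,0],[0,0,0,0],[4,0,1,0],[4,0,1,0],[5,0,1.2,0],[0,0,0,0]]},
  finger_gap=0,
  grip_n=20,
)

```text
time: 10.45
tcp_pos: [490.7, -213.1, 241.4]
tcp_rot: [0.002, 0.31, 0.951, -0.0]
force: [-1.3, -0.8, 8.5]
finger_gap: 0.343
finger_force: 43.8
```

```bash
python3 - <<'E'
from h import *
from station import arm
print(arm.observe()['ft_torque'])
f=arm.grab_frame("side");np.savez("s3.npz",**f)
cv2.imwrite("pics/s3.png",cv2.resize(f["color"][188:308,261:381],None,fx=5,fy=5,interpolation=cv2.INTER_CUBIC))
E
```

```text
[-0.52228337  0.05298848 -0.0090611 ]
```

View pics/s3.png

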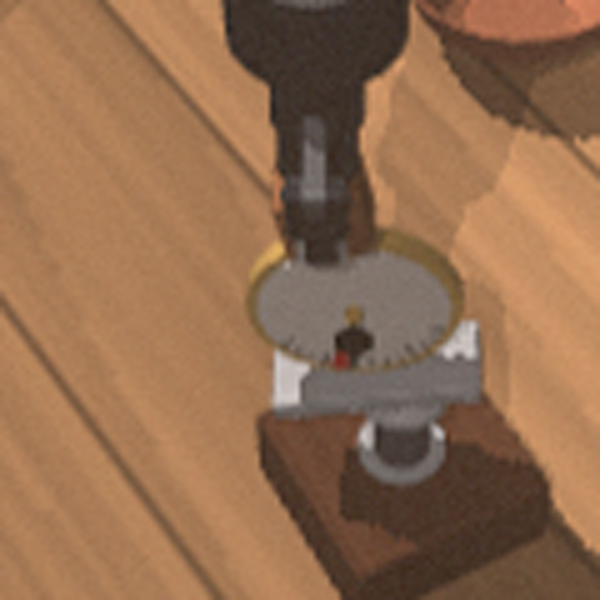

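The gauge is leaning the right way: the pivot is at (353,315), the mark at (343,360), and the pointer at (353,345) is closing on it.

Emit:
pendant(
  steps={"segments": [[4,0,1.3,0],[4,0,1.3,0],[4,0,1.4,0],[4,0,1.4,0],[0,0,0,0],[0,0,0,0],[0,0,0,0],[0,0,0,0]]},
  finger_gap=0,
  grip_n=20,
)

```text
time: 11.5
tcp_pos: [477.6, -203.5, 235.7]
tcp_rot: [0.001, 0.31, 0.951, -0.0]
force: [-1.6, -0.8, 7.8]
finger_gap: 0.342
finger_force: 45.1
```

```bash
python3 - <<'E'
from h import *
from station import arm
f=arm.grab_frame("side");np.savez("s4.npz",**f)
c=f["color"][225:285,301:361];cv2.imwrite("pics/s4.png",cv2.resize(c,None,fx=10,fy=10,interpolation=cv2.INTER_CUBIC))
u,v=marks(f,331,255,25);print(list(zip(u.tolist(),v.tolist())))
E
```

```text
[(327, 259), (327, 260), (327, 261)]
```

View pics/s4.png

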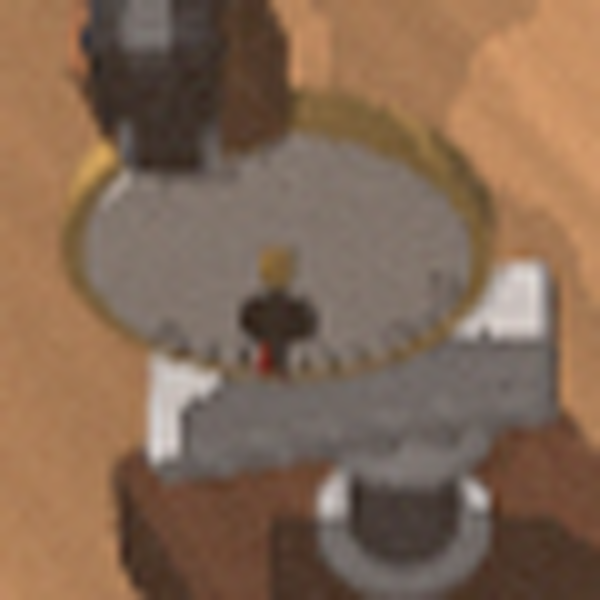

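The pointer hangs at column 278 and the mark centre is at about 270, roughly 1.5–2 mm short of alignment. It needs a little more lean.

Emit:
pendant(
  steps={"segments": [[3,0,1,0],[3,0,1,0],[0,0,0,0],[0,0,0,0],[0,0,0,0],[0,0,0,0],[0,0,0,0],[0,0,0,0],[0,0,0,0],[0,0,0,0]]},
  finger_gap=0,
  grip_n=20,
)

```text
time: 12.8
tcp_pos: [472.2, -199.3, 233.0]
tcp_rot: [0.0, 0.31, 0.951, 0.0]
force: [-1.1, -0.1, 7.0]
finger_gap: 0.348
finger_force: 45.1
```

```bash
python3 - <<'E'
from h import *
from station import arm
f=arm.grab_frame("side");np.savez("s5.npz",**f)
c=f["color"][225:285,296:356];cv2.imwrite("pics/s5.png",cv2.resize(c,None,fx=10,fy=10,interpolation=cv2.INTER_CUBIC))
u,v=marks(f,331,255,25);print(list(zip(u.tolist(),v.tolist())))
E
```

```text
[(326, 261), (328, 262)]
```

View pics/s5.png

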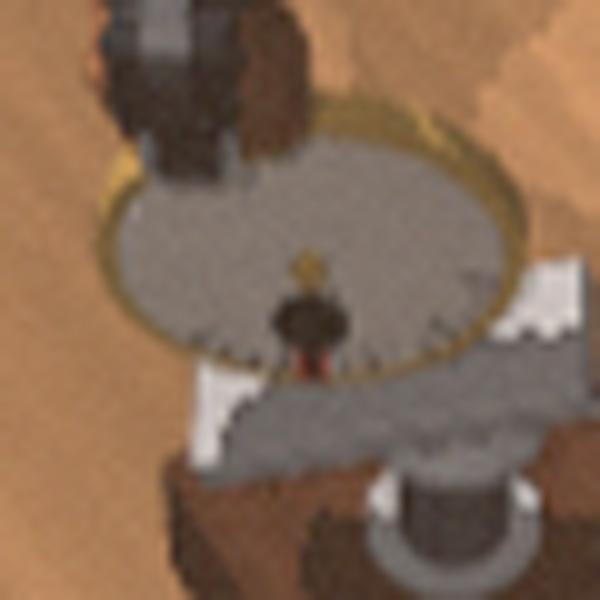

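The red mark now shows evenly on both sides of the pointer, at columns 298 and 323 with the pointer at 311. It is at rest with about 12 N on the stud, so I'm handing it in.

Emit:
pendant(
  steps={"segments": [[0,0,0,0],[0,0,0,0],[0,0,0,0],[0,0,0,0]]},
)

```text
time: 13.35
tcp_pos: [472.2, -199.3, 233.0]
tcp_rot: [0.0, 0.31, 0.951, 0.0]
force: [-1.0, 0.1, 6.4]
finger_gap: 0.347
finger_force: 45.1
```

```bash
python3 -c "
from station import arm;print(arm.finish_job())"
```

```text
the job is handed in; nothing more can be done
None
```

I handed the job in at about 13.4 s with the gauge still in the gripper, leaning on the stud with about 12 N and its pointer at rest on the red mark; no verdict was returned.

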